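# Find the flush lid release of a bag sealer by touch and open it

### The job

The lid of the bag sealer is latched down: with the fingertips feel along the inset strip in front of the lid for the flush release button, which can sit anywhere along it, press it in until the lid pops up, and take the finger off so that it springs back. Then push the lid by its front edge all the way back until it stays open by itself. Touch and push only: do not pinch or lift anything, do not force the lid or shove the sealer out of its place, and leave the other things standing where they are.

Things in the scene. Friction and masses are not known exactly. Their poses are not given: they have to be found in the camera images.
- bag_sealer: white bag sealer, 170 deep (x) x 320 long (y) x 82 mm high, 2.6 kg, loose on rubber feet. Origin: centre of its underside, at worktop level; +x to its back (away from the robot), +y along its length, +z up. In this frame: front deck x -85 to -26 mm, top at z 75; steel lid x -24 to +60, top at z 82 when shut; hinge line along y at x 60, z 68; chamber floor under the lid at z 58
- strip (a point): centre of the top of the grey inset strip in the white front deck (sealer frame x -56, y 0, z 72.5 mm), axes as the sealer's. The strip shows 46 mm in x, 132 mm in y and lies 2.5 mm below the deck round it. The release button is somewhere in it, flush, the same grey, with a hairline seam. All the rest of the strip is rigid
- release (a joint): travel of the release button straight down, m: 0 flush, 0.006 fully in; 2.1 N to start, 4.2 N fully in; frees the lid at about 0.003, springs back. It is 37 mm in x, 45 mm in y, centred across the strip, its centre anywhere from 40 mm left to 40 mm right of the strip's centre, not reported. A fingertip that also bears on the strip beside it cannot push it in
- lid (a joint): lid angle, rad: 0 shut and latched; once freed a plunger springs it up to about 0.8 in 1 to 2 s; 1.85 is the open stop. It turns up and back about the hinge line, falls back when let go short of 1.3 and falls open to its stop beyond 1.5. Carrying its edge along the arc, up and back, takes under 3 N; a dead level push can jam and shove the sealer
- lid_edge (a point): middle of the lid's front edge, half-way up its 10 mm thick top shell, 84 mm in front of and 9 mm above the hinge line when shut; moves with the lid (about 60 mm up when it has popped). The edge runs 316 mm along the sealer's y; a catch rail, 116 mm long at its middle, hangs just behind it down to 20 mm below this point (square to the lid)
- bag_roll: white roll of bag film standing on end near the sealer's +y end, 66 mm across, 115 mm high, origin at its foot; leave alone
- counter_bell: counter bell, 84 mm across, 58 mm high, to the right front, origin at its foot; leave alone
- bench_scraper: dough scraper lying to the right, 101 x 124 x 20 mm, origin under its centre; leave alone
- ramekin1: white porcelain pot, 66 mm across, 37 mm high, at the left front, origin at its foot; leave alone
- cutter1: fluted steel pastry cutter, 70 mm across, 33 mm high, at the left rear, origin at its foot; leave alone
- cutter2: smaller fluted steel pastry cutter, 54 mm across, 33 mm high, at the left rear, origin at its foot; leave alone

How it is judged (in metres and radians):
On the way, in this order (a step that is already met when the one before it is completed fails the run):
1. the release button is pressed in with the fingers (value of joint release above 0.002 m and contact force between the fingers and release above 0.5 N), for 0.05 s.
2. the lid has popped up and the release button has sprung back (value of joint lid above 0.25 rad and value of joint release below 0.0015 m), for 0.1 s.
At the end, for the whole second after the job is handed in: The lid stands open and still beyond 1.65 rad, the release button is out again (within 1.5 mm of flush), the sealer stands flat within 30 mm of where it stood, and every other thing is within 30 mm of where it stood (value of joint lid above 1.65 rad and velocity of joint lid between -0.1 and 0.1 rad/s and value of joint release below 0.0015 m and distance of each of bag_sealer, bag_roll, counter_bell, bench_scraper, ramekin1, cutter1, cutter2 from where it was at the start of the episode below 0.03 m and angle between bag_sealer's own z axis and vertical below 0.05 rad and linear speed of bag_sealer below 0.02 m/s); the robot touches nothing.
It fails at once if the sealer is lifted or tipped (height (world z) of bag_sealer above 0.012 m or angle between bag_sealer's own z axis and vertical above 0.12 rad).
It fails at once if the sealer is shoved more than 30 mm out of its place (distance of bag_sealer from where it was at the start of the episode above 0.03 m).
It fails at once if the lid is pinched or forced (over 30 N from the fingers) (contact force between the fingers and lid above 30 N).
It fails at once if another thing is lifted or displaced by more than 30 mm (distance of any of bag_roll, counter_bell, bench_scraper, ramekin1, cutter1, cutter2 from where it was at the start of the episode above 0.03 m).
It also fails if it takes over 61 s, if anything falls off the work surface, if the arm or the gripper's body presses on something with over 40 N, if the wrist force passes 120 N, or if a joint passes its speed limit or range.

### The arm

A 6-joint arm with a two-finger parallel gripper is mounted at the origin on a cart in front of the work surface, level with it; the furniture and walls round the work are solid. World frame = base frame: x ahead of the robot, y to its left, z up, the work surface at z = 0. Lengths are in mm, angles in rad, forces in N, time in s.
With the tool pointing down it reaches from about 325 to 875 mm from the base axis. Payload 4.4 kg.
Tool frame: the origin (TCP) lies on the centre line of the jaws, within the pads' length; the fingertips stand ahead of it and the grasp point (between the pads) lies 6 mm ahead of it (ctrl.tcp_to_tips is the z of the fingertips in the tool frame, in mm); z points along the fingers, y is the line along which they close (so a half turn about z gives the same grasp; the last joint's range is limited). The gripper opens to 85 mm and grips with 20 to 120 N. Pads are 22 mm wide; open, the fingers measure 114 mm over their backs; the gripper's body (76 mm by 85 mm) begins 54 mm behind the grasp point. The pads swing forward as they close: fully open they stand 13 mm farther back than shut.
Start: joints at [1.192, 0.207, 1.542, -0, 1.393, -0.15], TCP at [129.865, 560.145, 256.282] pointing down, gripper open.
Joint ranges: [-2.73, 2.73], [-0.86, 2.22], [0.23, 2.46], [-1.11, 4.25], [0.08, 2.63], [-2.82, 2.82]. Speed limits (rad/s): [2.79, 2.79, 3.14, 3.14, 3.14, 3.14].

### API

Orientations are given as a 3x3 rotation matrix whose columns are the frame's x, y, z axes.
In Python, from plant import ctrl, sensors, optics gives the robot as it stands. Calls block until the motion is done:
- ctrl.move_ptp(position, orientation): joint-space move of the TCP to a pose.
- ctrl.move_l(position, rot=None, vel=150, threshold=None): straight line of the TCP; rot=None keeps the orientation; vel is the mean speed in mm/s. With threshold (N) it stops when the force on the tool has changed by that much, and returns True; else False.
- ctrl.set_joints(angles): joint-space move.
- ctrl.gripper_to(opening, force=None): finger opening in mm; force is the grip in N (None keeps the last); returns when the fingers have stopped.
- ctrl.hold(seconds).
- ctrl.solve_ik(position, orientation): joint angles nearest the present ones, or None.
- sensors.read_state(): the state.
- optics.grab_frame(name): name is "scene" or "top"; returns (picture, depth): 384x512x3 uint8, red, green, blue; 384x512 float32, mm along the optical axis (not along the pixel's ray), 0 where there is no reading.
- optics.camera_params(name): a dict with "mtx" (3x3 intrinsics, pixels), "R" (3x3) and "t" (3): a world point X has camera coordinates R X + t. Camera axes: x right, y down, z forward; pixel columns grow to the right and rows downward; lengths in mm; the calibration is good to about 2 mm. A picture is of the moment at which its call begins. camera_params takes no time and is no camera call.
A pose or a line that the arm cannot do raises ctrl.MotionError and nothing moves.
- ctrl.finish_job(): hands the job in; it is judged then, once.
The state is a dict: "t": time; "q": joint angles; "qvel": joint speeds; "tau": joint torques, N m; "eef_pos": TCP position; "eef_rot": TCP orientation; "force": force on the tool from outside, world axes, zero at the start; "wrist_torque": the same for the moment, N m; "grip_width": finger opening in mm; "grasp_force": force on a finger pad.
Only numpy, scipy, OpenCV 4.12 (cv2) and the standard library are available. Lean on these libraries where they do the work, as an engineer would, in place of code of your own. Each camera call takes 0.05 s, during which the arm holds its last target. There are 200 camera calls.

## Working session

There is one attempt and no reset: what is moved stays moved. The work goes in short steps, each a Python script; the robot and the scene stay as the last script left them, time stands still between calls to the robot, and variables do not carry over. Pictures are saved under pics/ and viewed, at most 10 in all, crops included, and the job is handed in when it is done.

```bash
ls; mkdir -p pics
python3 - <<'E'
from plant import ctrl,sensors,optics
import cv2,numpy as np
for n in("scene","top"):
    p,d=optics.grab_frame(n);cv2.imwrite(f"pics/{n}0.png",p[:,:,::-1]);np.save(f"pics/{n}0.npy",d)
    c=optics.camera_params(n);print(n,c["mtx"].round(1).tolist(),c["R"].round(3).tolist(),c["t"])
print(ctrl.tcp_to_tips);s=sensors.read_state();print(s["t"],s["grip_width"],s["force"])
E
```

```text
pics
scene [[362.3, 0.0, 255.3], [0.0, 362.3, 186.9], [0.0, 0.0, 1.0]] [[-0.9, -0.437, 0.007], [-0.312, 0.631, -0.711], [0.306, -0.641, -0.704]] [ 470.12907023  220.42269832 1173.20616981]
top [[353.7, 0.0, 255.5], [0.0, 353.7, 190.6], [0.0, 0.0, 1.0]] [[-0.001, -1.0, 0.009], [-0.98, -0.001, -0.197], [0.197, -0.009, -0.98]] [   7.95333489  531.98613026 1298.74174873]
25.0
0.1 85.02330711376663 [ 0.66013546 -0.00477225  0.7321843 ]
```

View pics/top0.png

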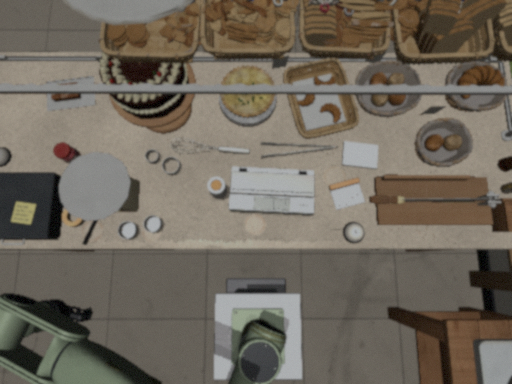

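View pics/scene0.png

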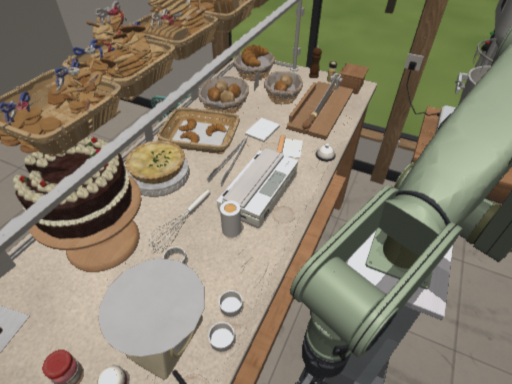

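The top view shows the sealer at about cols 229-314, rows 167-214, with the lid behind and the deck in front. The roll is at (217,186) and the bell at (354,232). The scene view confirms this. I'll crop the sealer and measure it.

```bash
cat > h.py <<'E'
import numpy as np,cv2
from plant import ctrl,sensors,optics
def ray(n,u,v,z):
    c=optics.camera_params(n);R,t=c["R"],np.array(c["t"])
    o=-R.T@t;d=R.T@np.linalg.inv(c["mtx"])@np.array([u,v,1.]);return o+d*(z-o[2])/d[2]
def cloud(n,d):
    c=optics.camera_params(n);v,u=np.mgrid[:384,:512]
    P=np.stack([u,v,np.ones_like(u)],-1)@np.linalg.inv(c["mtx"]).T*d[...,None]
    return (P-np.array(c["t"]))@c["R"]
E
python3 - <<'E'
from h import *
p=cv2.imread("pics/top0.png");d=np.load("pics/top0.npy");P=cloud("top",d)
z=P[...,2];m=np.zeros((384,512),np.uint8)
m[150:230,228:325]=((z>55)&(z<100))[150:230,228:325]
m=cv2.morphologyEx(m,cv2.MORPH_OPEN,np.ones((3,3)))
c=max(cv2.findContours(m,0,1)[0],key=cv2.contourArea)
Q=P[m>0];print("z med",np.median(Q[:,2]))
r=cv2.minAreaRect(P[c[:,0,1],c[:,0,0]][:,:2].astype(np.float32));print(r,cv2.boxPoints(r))
for lo,hi in((15,30),(30,50),(50,130),(130,400)):
    n,l,s,ct=cv2.connectedComponentsWithStats(((z>lo)&(z<hi)&(d>0)).astype(np.uint8)) 
    print(lo,[(s[i].tolist(),np.median(P[l==i],0).round().tolist()) for i in range(1,n) if s[i][4]>30 and 130<ct[i][1]<245 and 100<ct[i][0]<380])
a=cv2.resize(p[155:230,200:330],None,fx=6,fy=6,interpolation=2)
cv2.imwrite("pics/c1.png",cv2.convertScaleAbs(a,alpha=1.3))
E
```

```text
z med 77.98164568464567
((536.2769165039062, -53.46356201171875), (320.119140625, 170.22085571289062), 87.074462890625) [[ 443.10828 -208.97066]
 [ 613.1073  -217.6584 ]
 [ 629.44556  102.04353]
 [ 459.44653  110.73128]]
15 [([276, 145, 60, 10, 100], [705.0, -191.0, 20.0]), ([215, 146, 35, 7, 140], [707.0, 100.0, 22.0]), ([329, 177, 31, 13, 158], [570.0, -341.0, 19.0]), ([135, 180, 5, 32, 57], [517.0, 467.0, 24.0]), ([375, 204, 6, 21, 38], [452.0, -461.0, 25.0]), ([345, 223, 14, 19, 69], [373.0, -346.0, 23.0])]
30 [([123, 179, 15, 32, 96], [511.0, 471.0, 40.0]), ([263, 211, 48, 4, 55], [449.0, -112.0, 39.0]), ([143, 215, 12, 17, 33], [417.0, 425.0, 37.0]), ([118, 221, 17, 17, 38], [403.0, 516.0, 36.0]), ([347, 224, 17, 17, 187], [376.0, -367.0, 39.0])]
50 [([229, 166, 86, 48, 3672], [529.0, -53.0, 78.0]), ([119, 176, 16, 36, 235], [494.0, 478.0, 73.0]), ([207, 176, 20, 21, 305], [537.0, 152.0, 113.0])]
130 []
```

View pics/c1.png

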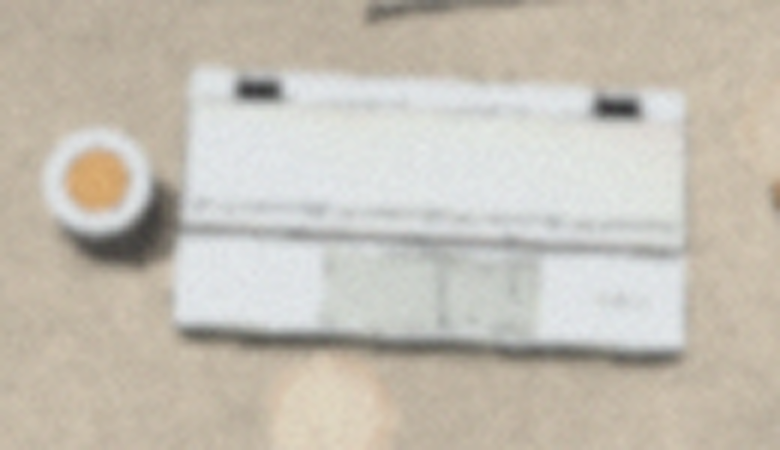

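The crop shows the grey strip at crop cols 325-540. There's a seam at about col 437 and another faint mark near 520, so the button is probably right of centre by about 25-30 mm. The sealer measures 320x170 mm, which matches the given size. Next I'll check that the grey disc is out of the way, locate the seam, then move.

```bash
cat >> h.py <<'E'
C=np.array([536.3,-53.5,0]);a=np.arctan2(-16.34,319.7)
ex=np.array([np.cos(a),np.sin(a),0]);ey=np.array([-np.sin(a),np.cos(a),0])
S=np.stack([ex,ey,[0,0,1]],1)
W=lambda x,y,z:C+S@np.array([x,y,z],float)
L=lambda p:S.T@(np.array(p)-C)
RA=np.stack([ex,-ey,[0,0,-1]],1);RB=np.stack([-ex,ey,[0,0,-1]],1)
E
python3 - <<'E'
from h import *
d=np.load("pics/top0.npy");P=cloud("top",d);print("disc",P[186,95],P[175,80],d[186,95])
ds=np.load("pics/scene0.npy");print("cone",cloud("scene",ds)[295,150])
f=lambda u,v:L(ray("top",200+(u+.5)/6-.5,155+(v+.5)/6-.5,72.5)).round(1)
for n,u in(("stripL",325),("seam",437),("mark",520),("stripR",540)):print(n,f(u,290))
print(f(430,255),f(430,338))
s=sensors.read_state();print(s["eef_rot"].round(2).tolist())
for n,R in(("A",RA),("B",RB)):
    for p in((-56,-27,160),(-100,0,180),(60,0,160)):
        q=ctrl.solve_ik(W(*p),R);print(n,None if q is None else np.round(q,2))
g=cv2.imread("pics/top0.png")[:,:,1].astype(float)
# seam profile along strip
ys=np.arange(-70,71,3);c=optics.camera_params("top");out=[]
for y in ys:
    v=[]
    for x in range(-68,-43,2):
        q=c["mtx"]@(c["R"]@W(x,y,72.5)+c["t"]);v.append(cv2.getRectSubPix(g.astype(np.float32),(1,1),(q[0]/q[2],q[1]/q[2]))[0,0])
    out.append((int(y),int(np.mean(v))))
print(out)
E
```

```text
disc [520.45161702 558.87969396 188.79351304] [559.34525079 614.16545292 187.97320181] 1211.2598
cone [542.69604345 536.87028878 185.99038544]
stripL [-58.5  65.5  72.5]
seam [-54.9  -4.2  72.5]
mark [-52.2 -55.9  72.5]
stripR [-51.6 -68.4  72.5]
[-32.9   1.1  72.5] [-85.2  -1.1  72.5]
[[-0.97, 0.23, -0.0], [0.23, 0.97, -0.0], [0.0, -0.0, -1.0]]
A [-0.34  0.12  1.85 -0.    1.17  1.28]
A [-0.31 -0.    1.94 -0.    1.2   1.31]
A [-0.24  0.35  1.57 -0.    1.22  1.38]
B [-0.34  0.12  1.85 -0.    1.17 -1.86]
B [-0.31 -0.    1.94 -0.    1.2  -1.83]
B [-0.24  0.35  1.57 -0.    1.22 -1.76]
[(-70, 168), (-67, 162), (-64, 157), (-61, 155), (-58, 155), (-55, 152), (-52, 149), (-49, 151), (-46, 154), (-43, 155), (-40, 156), (-37, 157), (-34, 156), (-31, 156), (-28, 156), (-25, 156), (-22, 157), (-19, 158), (-16, 157), (-13, 155), (-10, 149), (-7, 145), (-4, 149), (-1, 154), (2, 157), (5, 158), (8, 159), (11, 159), (14, 160), (17, 160), (20, 160), (23, 159), (26, 159), (29, 160), (32, 160), (35, 160), (38, 159), (41, 160), (44, 160), (47, 160), (50, 160), (53, 160), (56, 160), (59, 160), (62, 160), (65, 161), (68, 167)]
```

The seams are at y = -7 and -52 mm, exactly 45 mm apart, so the button centre is at about y = -29.5. I'll approach and press by feel.

Run:
```python
from h import *
p=sensors.read_state()["eef_pos"]
ctrl.move_l([p[0],p[1],310],vel=250)
ctrl.gripper_to(0)
T=ctrl.tcp_to_tips;print("tips",T,sensors.read_state()["grip_width"])
ctrl.move_ptp(W(-56,-29.5,180+T),RA)
ctrl.move_l(W(-56,-29.5,85+T),vel=120)
f0=sensors.read_state()["force"];print("f0",f0)
hit=ctrl.move_l(W(-56,-29.5,66+T),vel=12,threshold=8)
s=sensors.read_state();print(hit,L(s["eef_pos"])-[0,0,T],s["force"]-f0)
ctrl.hold(.2)
s=sensors.read_state();print(s["t"],L(s["eef_pos"])-[0,0,T],s["force"]-f0)
im,d=optics.grab_frame("scene");cv2.imwrite("pics/s1.png",cv2.resize(im[130:240,190:330],None,fx=5,fy=5)[:,:,::-1])
```

```text
tips 25.0 0.1313261319530123
f0 [0.43082534 0.9759622  0.4701254 ]
True [-56.05823818 -29.48362473  66.59406316] [-0.41230732 -0.44422171  2.83376725]
6.525 [-56.07659766 -29.46572509  66.52916554] [-0.32801648 -0.75483387  4.00177773]
```

View pics/s1.png

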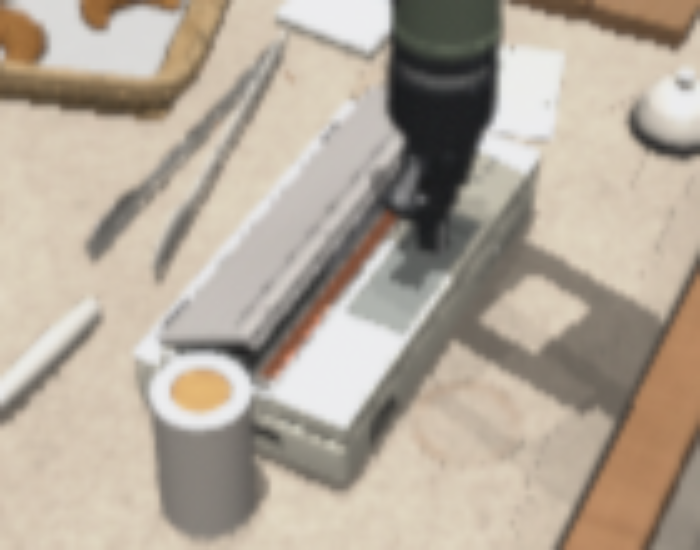

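The button is pressed to the bottom and the lid is rising, with its front edge lifted off the red seal bar. I'll retract and check the lid angle.

Run:
```python
from h import *
T=25
ctrl.move_l(W(-62,-29.5,95+T),vel=80)
ctrl.move_l(W(-120,0,125+T),vel=150)
ctrl.hold(1.0)
s=sensors.read_state();print(s["t"],s["force"])
for n in("scene","top"):
    im,d=optics.grab_frame(n);P=(cloud(n,d)-C)@S
    # lid profile outside rail/arm: y 60..150
    for y0,y1 in((70,100),(110,145)):
        m=(P[...,1]>y0)&(P[...,1]<y1)&(P[...,2]>50)&(abs(P[...,0])<100)&(d>0)
        Q=P[m];print(n,[(x,*np.percentile(Q[(Q[:,0]>=x)&(Q[:,0]<x+10)][:,2],[10,50,90]).round()) for x in range(-90,90,10) if ((Q[:,0]>=x)&(Q[:,0]<x+10)).sum()>3])
    if n=="scene": cv2.imwrite("pics/s2.png",cv2.resize(im[120:240,190:330],None,fx=5,fy=5)[:,:,::-1])
```

```text
8.7167 [-0.86271808  0.05217738 -0.14318034]
scene [(-90, np.float64(60.0), np.float64(71.0), np.float64(76.0)), (-80, np.float64(73.0), np.float64(75.0), np.float64(77.0)), (-70, np.float64(73.0), np.float64(75.0), np.float64(78.0)), (-60, np.float64(72.0), np.float64(75.0), np.float64(78.0)), (-50, np.float64(74.0), np.float64(76.0), np.float64(77.0)), (-40, np.float64(73.0), np.float64(75.0), np.float64(79.0)), (-20, np.float64(59.0), np.float64(61.0), np.float64(63.0)), (-10, np.float64(59.0), np.float64(61.0), np.float64(62.0)), (0, np.float64(59.0), np.float64(62.0), np.float64(135.0)), (10, np.float64(59.0), np.float64(136.0), np.float64(142.0)), (20, np.float64(56.0), np.float64(60.0), np.float64(136.0)), (30, np.float64(59.0), np.float64(60.0), np.float64(125.0)), (40, np.float64(58.0), np.float64(62.0), np.float64(109.0)), (50, np.float64(57.0), np.float64(96.0), np.float64(102.0)), (60, np.float64(82.0), np.float64(88.0), np.float64(91.0)), (80, np.float64(57.0), np.float64(58.0), np.float64(60.0))]
scene [(-90, np.float64(57.0), np.float64(72.0), np.float64(77.0)), (-80, 
[... 2476 characters left out ...]
4(71.0), np.float64(77.0)), (-20, np.float64(55.0), np.float64(60.0), np.float64(63.0)), (-10, np.float64(55.0), np.float64(58.0), np.float64(63.0)), (0, np.float64(56.0), np.float64(62.0), np.float64(134.0)), (10, np.float64(58.0), np.float64(135.0), np.float64(141.0)), (20, np.float64(57.0), np.float64(134.0), np.float64(142.0)), (30, np.float64(117.0), np.float64(122.0), np.float64(129.0)), (40, np.float64(103.0), np.float64(110.0), np.float64(112.0)), (50, np.float64(94.0), np.float64(98.0), np.float64(103.0)), (60, np.float64(80.0), np.float64(85.0), np.float64(89.0)), (70, np.float64(58.0), np.float64(60.0), np.float64(67.0)), (80, np.float64(53.0), np.float64(56.0), np.float64(60.0))]
```

View pics/s2.png

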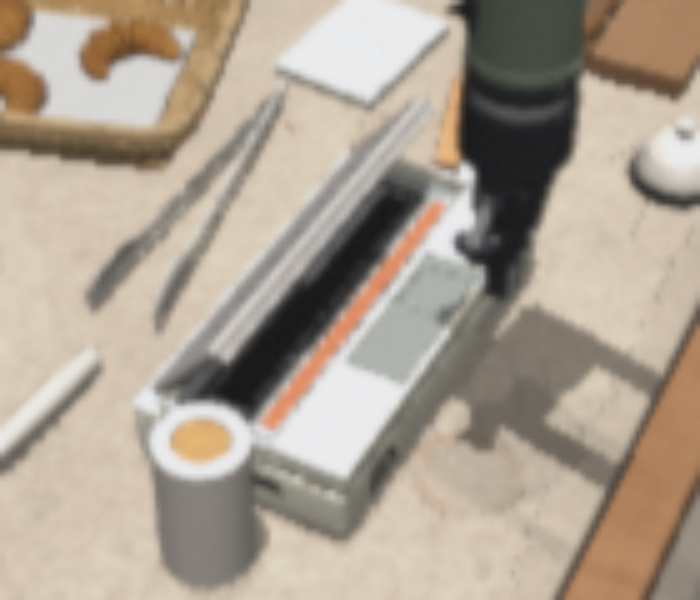

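The lid has popped to about 0.8 rad, with its edge near (9,136), and the button is free. Next I'll push it along the arc at y = 0 with the shut fingers.

Run:
```python
from h import *
T=25
def tip(th):
    v=np.array([-84,-11.]);c,s=np.cos(th),np.sin(th)
    return np.array([60+c*v[0]+s*v[1],68-s*v[0]+c*v[1]])
def tgt(th,gap=0):
    x,z=tip(th);return W(x-11-gap,0,z-14+T)
print(tip(.8),tip(1.6))
ctrl.move_l(tgt(.8,15),vel=100)
f0=sensors.read_state()["force"]
for th in np.arange(.8,1.76,.095):
    hit=ctrl.move_l(tgt(th),vel=50,threshold=14)
    s=sensors.read_state();print(round(th,2),hit,L(s["eef_pos"]).round(1),(s["force"]-f0).round(1))
    if hit:break
im,d=optics.grab_frame("scene");cv2.imwrite("pics/s3.png",cv2.resize(im[120:240,190:330],None,fx=5,fy=5)[:,:,::-1]);print(s["t"])
```

```text
[ -6.41428059 120.59413783] [ 51.45745024 152.2853774 ]
0.8 False [-17.1  -0.  131.7] [-0.1 -0.7  1.4]
0.9 False [-1.160e+01 -1.000e-01  1.382e+02] [-0.5  0.2  0.5]
0.99 False [-5.800e+00 -1.000e-01  1.436e+02] [-0.7 -0.4  1. ]
1.08 False [ 8.000e-01 -1.000e-01  1.486e+02] [ 0.2 -0.3  1.1]
1.18 False [ 7.600e+00 -1.000e-01  1.529e+02] [-0.2 -0.7 -0.1]
1.27 False [ 1.470e+01 -1.000e-01  1.565e+02] [-0.2  0.2  0.6]
1.37 False [ 2.210e+01 -1.000e-01  1.594e+02] [-0.8  0.2  0.5]
1.46 False [ 2.980e+01 -1.000e-01  1.616e+02] [-0.3 -0.3  0.2]
1.56 False [ 3.76e+01 -1.00e-01  1.63e+02] [ 1.  -0.7  1.2]
1.65 False [ 45.5  -0.  163.7] [ 0.3 -0.2 -1. ]
1.75 False [ 53.5  -0.  163.7] [0.1 0.2 0.4]
13.3917
```

View pics/s3.png

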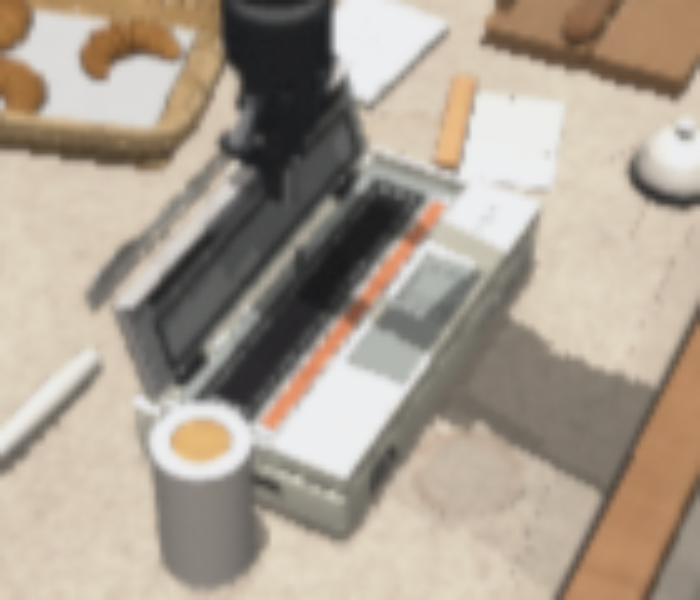

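The lid now stands open past vertical with the fingers in front of it, and the sealer hasn't moved. I'll back off, confirm it stays open, then hand in.

Run:
```python
from h import *
ctrl.move_l(W(-20,0,195),vel=120)
ctrl.move_l(W(-120,0,260),vel=200)
ctrl.hold(.8)
im,d=optics.grab_frame("scene");P=(cloud("scene",d)-C)@S
m=(abs(P[...,1])<140)&(P[...,2]>90)&(P[...,2]<170)&(P[...,0]>30)&(P[...,0]<130)&(d>0);Q=P[m]
for z in range(90,165,10):
    q=Q[(Q[:,2]>=z)&(Q[:,2]<z+10)]
    if len(q):print(z,len(q),np.percentile(q[:,0],[10,50,90]).round())
cv2.imwrite("pics/s4.png",cv2.resize(im[100:240,170:340],None,fx=4,fy=4)[:,:,::-1]);print(sensors.read_state()["t"])
```

```text
90 132 [66. 69. 71.]
100 119 [69. 71. 74.]
110 105 [72. 74. 76.]
120 139 [73. 77. 79.]
130 69 [77. 78. 82.]
140 267 [73. 83. 92.]
150 37 [71. 74. 82.]
15.8583
```

View pics/s4.png

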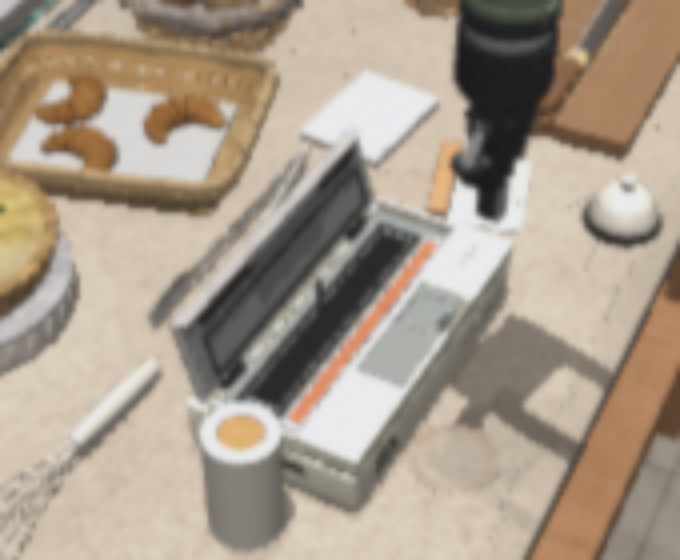

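The lid stands open by itself at about 1.82 rad, the sealer is in place, and the arm is clear of everything.

```bash
python3 -c "
from plant import ctrl
print(ctrl.finish_job())"
```

```text
the job is handed in; nothing more can be done
None
```

I pressed the release button, the lid popped up, and I pushed it back to about 1.82 rad (measured from the depth image), where it stays open by itself; the job is handed in at about 16 s, but no verdict came back.

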